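# Check in a parcel with the barcode reader

## Task

Take the barcode reader out of its charging cup, aim it square-on at the barcode tag on the sloped stand from about 80 mm away and hold it steady there for a second or two. Then carry it over the cartons and the tray wall to the parcel with the yellow label and stop with the reader upright and its window centred about 20 mm above that label, its long side in line with the label's long side. Finish there, still holding the reader still in the air; the reader must never touch the parcels, cartons, tape roll, tray or tag stand, and none of the parcels, cartons or the tape roll may be shifted.

Things in the scene. Friction and masses are not known exactly. Their poses are not given: they have to be found in the camera images.
- reader: Stick barcode reader, loose, about 160 g, 151 mm tall, standing window-down in the cup. Origin: centre of its flat red window (underside). z: up along the stick (it looks along -z). Orange head 50 mm (x, long side) by 32 mm (y), up to 37 mm above the window; grey stem 36 (x) by 28 mm (y) above: grip it across y from above, about 115 mm above the window.
- beam (a point): Point on the reader's axis 80 mm in front of the window (origin -80 mm along the reader's z): where it looks. Same axes as the reader.
- cup: Black charging cup, fixed, 40 mm high, pocket 56 by 38 mm with its floor 10 mm above the surface, on a 100 x 84 x 10 mm foot with a small green lamp. Origin: centre of its underside. The reader stands loosely in the pocket (3 mm play each side), axes parallel to the cup's; lift it at least 40 mm straight up to clear.
- tag_stand: Fixed aluminium stand, foot 110 x 110 mm, carrying the sloped tag, 77 mm high in all. Origin: centre of its underside. At yaw 0 the slope faces -x (the robot). Cup and stand may swap places.
- tag: The tag on the stand: dark plate 80 mm (x, up the slope) by 110 mm (y, level), 7 mm thick, with a white card and a barcode. Origin: centre of the card's face, 54 mm above the surface. z: out of the face, leaning 30 degrees from vertical towards the robot side.
- tray: Fixed grey open mail tray, 280 mm (x) by 200 mm (y), 100 mm high, walls and floor 5 mm. Origin: centre of its underside. Two parcels lie side by side in it.
- parcel: Loose cardboard parcel lying in the tray, 130 mm (x) x 100 mm (y) x 50 mm high, with a YELLOW barcode label: the target. Origin: centre of its underside.
- parcel_label (a point): Centre of the yellow label on the parcel's top face, 55 mm above the surface. The label is 80 mm long (along the parcel's x) and 50 mm wide (y), with black bars; z is up.
- other_parcel: Bystander parcel in the tray beside the target, 130 x 100 x 40 mm, with a WHITE barcode label. The two may be either way round. Origin: centre of its underside.
- tall_carton: Bystander cardboard carton standing between stand and tray, 85 (x) x 65 (y) x 150 mm high, brown tape. Origin: centre of its underside.
- low_carton: Bystander cardboard carton, 100 (x) x 65 (y) x 115 mm high, blue tape. Origin: centre of its underside.
- tape_roll: Bystander roll of brown packing tape lying flat, 96 mm across, 48 mm high. Origin: centre of its underside.
Things that resemble listed ones, but are neither listed nor needed, are in the scene too. What is meant by the reader is not blue, and is the smaller of those in its own colour. What is shaped like the parcel but purple or turquoise is not meant.

How it is judged:
By the outcome, as a careful person would: the job done as asked, in the order asked, and still so for the second after the job is handed in, while the arm keeps its last pose, push and grip.
It also fails if it takes over 53 s, if anything falls off the work surface, if the arm or the gripper's body presses on something with over 40 N, if the wrist force passes 120 N, or if a joint passes its speed limit or range.

## Robot

A 6-joint arm with a two-finger parallel gripper is mounted at the origin on the work surface. World frame = base frame: x ahead of the robot, y to its left, z up, the work surface at z = 0. Lengths are in m, angles in rad, forces in N, time in s.
With the tool pointing down it reaches from about 0.2 to 0.875 m from the base axis. Payload 3.4 kg.
Tool frame: the origin (TCP) lies at the very end of the fingers, on their centre line; the grasp point (between the pads) lies 19 mm behind it; z points along the fingers, y is the line along which they close (so a half turn about z gives the same grasp; the last joint's range is limited). The gripper opens to 94 mm and grips with 3 to 60 N. Pads are 16 mm wide; open, the fingers measure 119 mm over their backs; the gripper's body (75 mm by 177 mm) begins 78 mm behind the grasp point.
Start: joints at [-1.39, 0.276, 1.505, -0, 1.361, -0.121], TCP at [0.171, -0.549, 0.205] pointing down, gripper open.
Joint ranges: [-2.89, 2.89], [-0.75, 2.08], [0.22, 2.7], [-1.18, 4.32], [0.11, 2.71], [-2.7, 2.7]. Speed limits (rad/s): [2.57, 2.57, 3.14, 3.14, 3.14, 3.14].

## Interface

Orientations are given as a unit quaternion [w, x, y, z].
In Python, from station import manip, optics, job gives the robot as it stands. The module is installed in compiled form; this text tells all that it offers.
- The arm moves only by the shell command python3 -m handwheel 'ROWS' [FORCE]. ROWS is JSON, a list of rows, each a list of 7 numbers: the shift along the tool's x, y, z in units of 25 mm (1.0 is 25 mm), then the turn, a rotation vector about the tool's x, y, z in units of 5 degrees (1.0 is 5 degrees), then the opening, from -1 (shut) to 1 (fully open). In form: [[tx, ty, tz, rx, ry, rz, hand], ...]. A call has 1 to 10 rows; each row is the pose to reach, as a shift and turn from the pose commanded when the call began, along the tool's axes at that moment; what a row does not reach only later rows make up. A row lasts 1/12 s, in which the tool goes at most 41.7 mm and 7.16 degrees, less where a joint would pass 70% of its speed; a pose out of reach is approached as far as the arm can. A call with a gripper value outside its range is refused whole. The fingers move at their own pace and stop on an object; FORCE is the grip in N (left out, the last holds). Time passes only in rows, so rows that repeat a pose let the fingers close. It gives the time, the measured TCP pose, the force, the opening and the grip force at its end, in the units of the state.
- manip.observe(): the state, without advancing time (a new reading comes with each control period).
- optics.camera(name): name is "scene" or "side" or "wrist"; returns a dict with "pixels" (480x640x3 uint8, blue, green, red), "vfov" (degrees; the focal length in pixels is half the picture's height over the tangent of half this angle, whatever the lens; pixels are square), "cx", "cy" (the principal point, pixels), "k1" (the pictures are not rectified: a ray, as slopes to the right and down, at radius r is drawn at 1 + k1 r^2 times it, then the intrinsics apply), "extrinsics" (4x4, takes a point from camera to world coordinates). Camera axes: x right, y up, looking along -z (the intrinsics and any distortion apply to the point x, -y, -z); pixel columns grow to the right and rows downward; lengths in m; the calibration is good to about 2 mm. A picture is of the moment at which its call begins. There is no depth.
- job.hand_in(): hands the job in; it is judged then, once.
The state is a dict: "time": time; "joints": joint angles; "joint_velocities": joint speeds; "effort": joint torques, N m; "ee_pos": TCP position; "tcp_rot": TCP orientation; "force": force on the tool from outside, world axes, zero at the start; "moment": the same for the moment, N m; "opening": finger opening in m; "finger_force": force on a finger pad.
Only numpy, scipy, OpenCV 4.12 (cv2) and the standard library are available. Lean on these libraries where they do the work, as an engineer would, in place of code of your own. Each camera call takes 0.05 s, during which the arm holds its last target. There are 200 camera calls.

## Working session

There is one attempt and no reset: what is moved stays moved. The work goes in short steps, Python scripts to look and compute and a shell command to move; the robot and the scene stay as the last step left them, time stands still between calls to the robot, and variables do not carry over. Pictures are saved under pics/ and viewed, at most 10 in all, crops included, and the job is handed in when it is done.

```bash
mkdir -p pics; cat > h.py <<'E'
import numpy as np, cv2
from station import manip, optics, job
from scipy.spatial.transform import Rotation as R
def cam(n,save=None):
    c=optics.camera(n); c['pixels']=np.asarray(c['pixels'])
    c['E']=np.array(c['extrinsics']); c['f']=240/np.tan(np.radians(c['vfov'])/2)
    if save: cv2.imwrite(f'pics/{save}.png',c['pixels'])
    return c
def K(c): return np.array([[c['f'],0,c['cx']],[0,c['f'],c['cy']],[0,0,1.]])
def ray(c,uv):
    p=cv2.undistortPoints(np.array(uv,float).reshape(-1,1,2),K(c),np.array([c['k1'],0,0,0.]))[:,0]
    d=np.c_[p[:,0],-p[:,1],-np.ones(len(p))]@c['E'][:3,:3].T
    return c['E'][:3,3],d/np.linalg.norm(d,axis=1)[:,None]
def onplane(c,uv,z):
    o,d=ray(c,uv); return o+d*((z-o[2])/d[:,2])[:,None]
def tri(c1,uv1,c2,uv2):
    o1,d1=ray(c1,uv1);o2,d2=ray(c2,uv2);out=[]
    for a,b in zip(d1,d2):
        s=np.linalg.lstsq(np.c_[a,-b],o2-o1,rcond=None)[0]
        p,q=o1+s[0]*a,o2+s[1]*b; out.append(np.r_[(p+q)/2,np.linalg.norm(p-q)])
    return np.array(out)
def proj(c,P):
    P=np.atleast_2d(P); q=(P-c['E'][:3,3])@c['E'][:3,:3]; q=q*[1,-1,-1]
    return cv2.projectPoints(q,np.zeros(3),np.zeros(3),K(c),np.array([c['k1'],0,0,0.]))[0][:,0]
E
python3 - <<'E'
from h import *
import pickle
d={n:cam(n,n+'0') for n in('scene','side','wrist')}
pickle.dump(d,open('v0.pkl','wb'))
for n in d: print(n,d[n]['E'].round(3).tolist(),d[n]['vfov'],d[n]['cx'],d[n]['cy'],d[n]['k1'])
print(manip.observe())
E
```

```text
scene [[-0.447, -0.616, 0.649, 1.326], [0.894, -0.306, 0.326, 0.533], [-0.003, 0.726, 0.688, 0.875], [0.0, 0.0, 0.0, 1.0]] 54.04235108464549 317.12399987270726 231.92804596350754 -0.08913652255931649
side [[-0.992, 0.082, -0.098, 0.415], [-0.127, -0.736, 0.665, 0.995], [-0.018, 0.672, 0.741, 1.003], [0.0, 0.0, 0.0, 1.0]] 42.833099940603375 328.6296979831038 240.84000185702388 -0.14147505788808523
wrist [[0.299, 0.925, 0.236, 0.24], [-0.954, 0.29, 0.072, -0.53], [-0.001, -0.247, 0.969, 0.384], [0.0, 0.0, 0.0, 1.0]] 63.95088624234023 311.505546626692 240.39717537578056 0.006155450298600527
{'time': 0.15, 'joints': array([-1.39000235e+00,  2.76437227e-01,  1.50578219e+00,  9.36986595e-06,
        1.36069039e+00, -1.21017073e-01]), 'joint_velocities': array([ 0.00059965, -0.00096581, -0.00072733,  0.00076809, -0.00052255,
       -0.00021163]), 'effort': array([ 1.37284922e-03, -4.04927158e+01, -2.37431270e+01,  7.01210112e-02,
        3.14948859e-02, -8.43470957e-05]), 'ee_pos': array([ 0.17083607, -0.54862197,  0.20483454]), 'tcp_rot': array([-6.58423555e-04,  9.88635286e-01,  1.50332425e-01, -1.51018131e-05]), 'force': array([-0.30525155, -0.41963335, -0.40035231]), 'moment': array([ 0.01790033,  0.00325263, -0.02446082]), 'finger_force': 0.0, 'opening': 0.09362893197945168}
```

View pics/scene0.png

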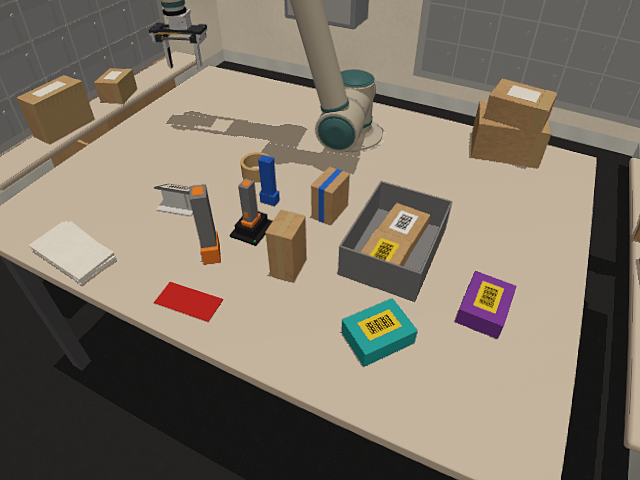

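View pics/side0.png

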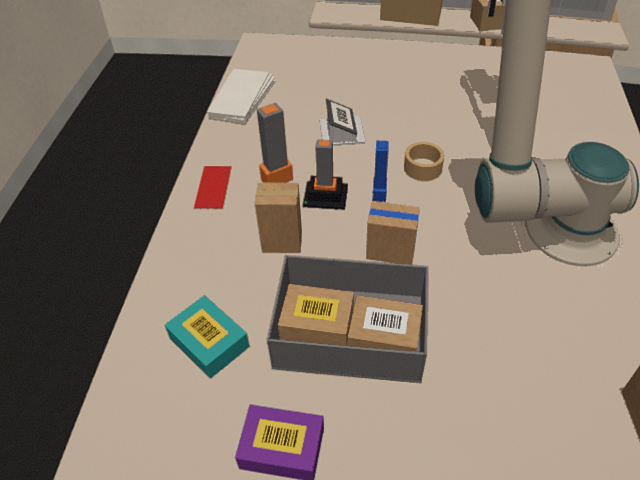

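The scene picture shows three stick readers. The large orange/grey one is at scene (205,225), side (273,145). The smaller orange/grey one stands in the black cup at scene (248,210), side (325,170). The blue one is at scene (268,180), side (381,170). There are four parcels:
- **Yellow label, in the tray:** scene (384,248), side (317,308).
- **White label:** scene (404,222).
- **Turquoise and purple:** both outside the tray, so not meant.

I choose the small orange reader in the cup and the yellow-label parcel in the tray. One close crop will check the choice, along with colour masks.

```bash
python3 - <<'E'
from h import *
import pickle
d=pickle.load(open('v0.pkl','rb'))
a=d['scene']['pixels'][145:265,145:275]; b=d['side']['pixels'][90:210,300:430]
im=np.hstack([cv2.resize(a,None,fx=3,fy=3,interpolation=2),cv2.resize(b,None,fx=3,fy=3,interpolation=2)])
cv2.imwrite('pics/crop1.png',im)
for n in('scene','side'):
    hsv=cv2.cvtColor(d[n]['pixels'],cv2.COLOR_BGR2HSV)
    for nm,lo,hi in(('orange',(6,190,120),(15,255,255)),('yellow',(22,150,120),(32,255,255)),('green',(45,120,80),(80,255,255)),('black',(0,0,0),(179,255,28))):
        m=cv2.inRange(hsv,lo,hi)
        k,l,s,c=cv2.connectedComponentsWithStats(m)
        print(n,nm,[(s[i].tolist(),c[i].round(1).tolist()) for i in range(1,k) if s[i][4]>(3 if nm=='green' else 25) and 90<c[i][1]<400 and 100<c[i][0]<520])
E
```

```text
scene orange [([242, 180, 9, 6, 32], [245.7, 182.5]), ([192, 186, 11, 9, 80], [197.2, 190.3]), ([241, 213, 20, 15, 86], [250.5, 221.4]), ([201, 232, 20, 32, 288], [210.5, 253.9])]
scene yellow [([370, 238, 29, 23, 334], [384.5, 248.7]), ([474, 282, 29, 31, 511], [488.3, 297.0]), ([358, 310, 44, 30, 593], [378.8, 324.3])]
scene green [([254, 240, 2, 2, 4], [254.5, 240.5])]
scene black [([374, 101, 29, 7, 30], [387.9, 104.0]), ([230, 213, 42, 33, 429], [251.0, 230.4])]
side orange [([260, 162, 32, 20, 320], [278.9, 174.6]), ([314, 182, 23, 8, 54], [325.6, 187.4])]
side yellow [([294, 295, 45, 26, 758], [316.0, 307.6]), ([183, 310, 45, 38, 775], [204.6, 328.3])]
side green [([305, 201, 2, 3, 5], [305.4, 201.8])]
side black [([304, 178, 43, 31, 541], [326.7, 197.2])]
```

View pics/crop1.png

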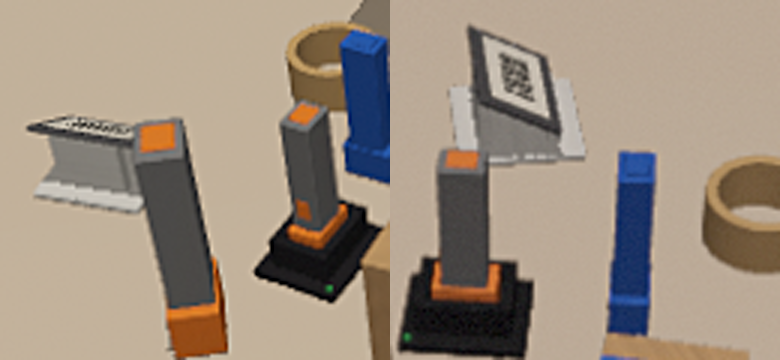

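The crop shows the small orange-headed reader seated in the black cup. Its top patch is at scene (245.7,182.5), side (324,143), and the green lamp is at scene (254.5,240.5), side (305.4,201.8). The larger orange reader stands loose to its left and the blue one to its right. The tag slope is at about side (341,118).

```bash
python3 - <<'E'
from h import *
import pickle
d=pickle.load(open('v0.pkl','rb'));s=d['scene'];e=d['side']
S=lambda u,v:(145+u/3,145+v/3)
T=lambda u,v:(300+(u-390)/3,90+v/3)
sc=[(245.7,182.5),(254.5,240.5),S(281,113),S(300,101),S(329,113),S(304,126)]
# side: find orange top patch centre
hsv=cv2.cvtColor(e['pixels'],cv2.COLOR_BGR2HSV);m=cv2.inRange(hsv,(5,110,100),(18,255,255))
m2=m[135:152,312:338];yy,xx=np.nonzero(m2);top=(xx.mean()+312,yy.mean()+135);print(top,len(xx))
print('top,lamp',tri(s,sc[:2],e,[top,(305.4,201.8)]).round(4).tolist())
print('stem top corners z.151+.01',onplane(s,sc[2:],.161).round(4).tolist(), onplane(e,[T(440,150),T(488,150),T(486,170),T(438,168)],.161).round(4).tolist())
print('foot scene',onplane(s,[S(255,268),S(332,300)],.01).round(4).tolist(),'side',onplane(e,[T(400,352),T(528,355)],.01).round(4).tolist())
for z in(.0,.077):print('stand side corner z',z,onplane(e,[T(468,25),T(545,62),T(558,133),T(483,103)],z).round(3).tolist())
print('label',tri(s,[(384.5,248.7)],e,[(316,307.6)]).round(4).tolist())
for n,c in(('s',s),('e',e)):
    m=cv2.inRange(cv2.cvtColor(c['pixels'],cv2.COLOR_BGR2HSV),(20,120,100),(34,255,255))
    m=cv2.morphologyEx(m,cv2.MORPH_CLOSE,np.ones((9,9)))
    k,l,st,ce=cv2.connectedComponentsWithStats(m)
    t=(384,248) if n=='s' else (316,307)
    i=min(range(1,k),key=lambda i:np.hypot(*(ce[i]-t)))
    cs=cv2.findContours((l==i).astype('u1'),0,2)[0][0]
    r=cv2.minAreaRect(onplane(c,cs.reshape(-1,2),.055)[:,:2].astype('f4')*1000)
    print(n,'label rect mm',r)
    ap=cv2.approxPolyDP(cs,5,True).reshape(-1,2); print(ap.tolist(),onplane(c,ap,.055)[:,:2].round(3).tolist())
# others: rough
print('tall top side z.15',onplane(e,[(258,186),(300,184),(301,196),(259,197)],.15).round(3).tolist())
print('low top side z.115',onplane(e,[(370,203),(419,207),(417,222),(368,215)],.115).round(3).tolist())
print('big reader top',tri(s,[(197.2,190.3)],e,[(270.5,110)]).round(3).tolist())
print('blue top',tri(s,[(145+365/3,145+38/3)],e,[(300+(636-390)/3,90+162/3)]).round(3).tolist())
print('roll',onplane(e,[(424,155)],.048).round(3))
print('tray rim side',onplane(e,[(285,258),(428,264),(426,354),(272,347)],.1).round(3).tolist())
E
```

```text
(np.float64(323.375), np.float64(142.69642857142858)) 56
top,lamp [[0.5747, -0.0426, 0.1637, 0.0006], [0.6158, -0.0077, 0.0136, 0.0002]]
stem top corners z.151+.01 [[0.5799, -0.0606, 0.161], [0.559, -0.0554, 0.161], [0.5623, -0.0247, 0.161], [0.5862, -0.0338, 0.161]] [[0.5912, -0.0534, 0.161], [0.5563, -0.057, 0.161], [0.5549, -0.034, 0.161], [0.5897, -0.0326, 0.161]]
foot scene [[0.622, -0.0814, 0.01], [0.6256, 0.0016, 0.01]] side [[0.6185, 0.0075, 0.01], [0.5203, -0.0, 0.01]]
stand side corner z 0.0 [[0.625, -0.444, 0.0], [0.547, -0.393, 0.0], [0.525, -0.289, 0.0], [0.596, -0.325, 0.0]]
stand side corner z 0.077 [[0.609, -0.334, 0.077], [0.537, -0.286, 0.077], [0.517, -0.19, 0.077], [0.582, -0.223, 0.077]]
label [[0.5418, 0.3219, 0.063, 0.0032]]
s label rect mm ((533.2636108398438, 318.4303283691406), (51.89661407470703, 69.8169174194336), 87.63021087646484)
[[380, 238], [369, 254], [389, 261], [399, 244]] [[0.502, 0.295], [0.566, 0.291], [0.567, 0.343], [0.502, 0.345]]
e label rect mm ((543.2278442382812, 317.7119140625), (51.353824615478516, 80.8748779296875), 87.6916732788086)
[[298, 295], [293, 315], [335, 320], [338, 300]] [[0.582, 0.292], [0.584, 0.34], [0.504, 0.342], [0.504, 0.295]]
tall top side z.15 [[0.693, 0.095, 0.15], [0.607, 0.08, 0.15], [0.6, 0.115, 0.15], [0.684, 0.127, 0.15]]
low top side z.115 [[0.461, 0.084, 0.115], [0.36, 0.085, 0.115], [0.363, 0.128, 0.115], [0.463, 0.119, 0.115]]
big reader top [[0.697, -0.089, 0.209, 0.002]]
blue top [[0.448, -0.06, 0.156, 0.002]]
roll [[ 0.348 -0.165  0.048]]
tray rim side [[0.614, 0.24, 0.1], [0.337, 0.224, 0.1], [0.336, 0.426, 0.1], [0.601, 0.443, 0.1]]
```

Candidates held up: the reader's top measures z = 0.164 (0.161 expected) at (0.574, -0.043), and the label, parcel and cartons have plausible sizes. I'm moving above the cup and stand so the wrist camera can see both.

```bash
python3 -m handwheel '[[1,-0.5,-1,0,0,0.3,1],[2.5,-1.2,-2,0,0,0.8,1],[4,-2,-3,0,0,1.4,1],[5.6,-2.8,-4,0,0,2,1],[7.2,-3.6,-5,0,0,2.6,1],[8.8,-4.4,-5,0,0,2.8,1],[10.3,-5.2,-5,0,0,2.8,1],[11.8,-6,-5,0,0,2.8,1],[13.3,-6.8,-5,0,0,2.8,1],[14.8,-7.5,-5,0,0,2.8,1]]'
python3 -m handwheel '[[1.3,-0.2,0,0,0,0,1],[2.4,-0.5,0,0,0,0,1],[2.8,-0.6,0,0,0,0,1],[2.8,-0.6,0,0,0,0,1],[2.8,-0.6,0,0,0,0,1]]'
python3 - <<'E'
from h import *
import pickle
w=cam('wrist','wrist1');pickle.dump(w,open('w1.pkl','wb'))
o=manip.observe();print(o['ee_pos'],R.from_quat(np.roll(o['tcp_rot'],-1)).as_matrix().round(3).tolist(),o['joint_velocities'].round(3))
print(proj(w,[[.574,-.043,.161],[.565,-.27,.054]]))
E
```

```text
time: 0.98
ee_pos: [0.4436, -0.2828, 0.3304]
tcp_rot: [0.0, 1.0, 0.029, 0.0]
force: [0.6, -0.8, -0.2]
opening: 0.0942
finger_force: 0.0
time: 1.4
ee_pos: [0.511, -0.2658, 0.3295]
tcp_rot: [-0.0, 1.0, 0.029, -0.001]
force: [0.3, -0.6, 0.0]
opening: 0.094
finger_force: 0.0
[ 0.51049031 -0.26611881  0.32985013] [[0.998, 0.057, -0.002], [0.057, -0.998, -0.0], [-0.002, -0.0, -1.0]] [-0.017 -0.013  0.003  0.002 -0.002  0.002]
[[ 57.19071392 136.98645545]
 [315.65734838 158.41055243]]
```

View pics/wrist1.png

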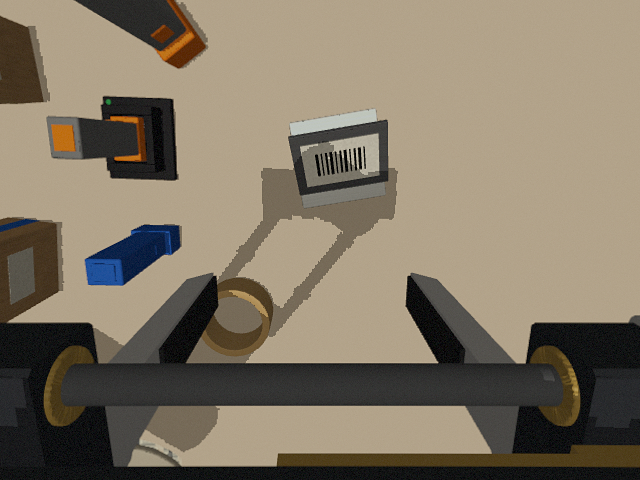

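The wrist picture shows the cup foot around (140,138), the reader top at (63,138), the tag plate at about (339,157), the blue reader at (130,255) and the tape roll at (237,318). I'll extract the plate and foot corners and triangulate with the side view.

```bash
cat > tag.py <<'E'
from h import *
def quad(c,box,thr,pt,inv=True,sat=60):
    x0,y0,x1,y1=box; im=cv2.resize(c['pixels'][y0:y1,x0:x1],None,fx=4,fy=4,interpolation=cv2.INTER_CUBIC)
    h=cv2.cvtColor(im,cv2.COLOR_BGR2HSV); m=((h[...,2]<thr)&(h[...,1]<sat)).astype('u1')
    k,l,s,ce=cv2.connectedComponentsWithStats(m)
    i=max(range(1,k),key=lambda i:s[i][4]); cs=max(cv2.findContours((l==i).astype('u1'),0,2)[0],key=cv2.contourArea)
    hull=cv2.convexHull(cs)
    for e in range(4,60):
        a=cv2.approxPolyDP(hull,e,True).reshape(-1,2)
        if len(a)<=4: break
    # refine: fit line to the contour points near each side
    P=cs.reshape(-1,2).astype(float); L=[]
    for p,q in zip(a,np.roll(a,-1,0)):
        u=(q-p)/np.linalg.norm(q-p); t=(P-p)@u; dd=abs((P-p)@[-u[1],u[0]])
        sel=P[(dd<6)&(t>.12*np.linalg.norm(q-p))&(t<.88*np.linalg.norm(q-p))]
        v=cv2.fitLine(sel.astype('f4'),cv2.DIST_HUBER,0,.01,.01).ravel(); L.append(np.cross([v[2],v[3],1],[v[2]+v[0],v[3]+v[1],1]))
    out=[]
    for l1,l2 in zip(np.roll(L,1,0),L):
        x=np.cross(l1,l2); out.append((x[:2]/x[2]+.5)/4-.5+[x0,y0])
    return np.array(out)
def tagframe(P):  # corners: order top-left.. sorted below; returns centre, axes
    return P.mean(0)
E
python3 - <<'E'
from tag import *
import pickle
d=pickle.load(open('v0.pkl','rb'));e=d['side'];s=d['scene'];w=pickle.load(open('w1.pkl','rb'))
for i in range(3): pass
qs=quad(e,(318,92,368,142),95,None); qw=quad(w,(275,105,400,205),95,None)
print('side',qs.round(1).tolist(),'\nwrist',qw.round(1).tolist())
f=quad(w,(95,90,185,190),60,None,sat=256);print('foot',f.round(1).tolist());F=onplane(w,f,.01);print(F.round(4).tolist(),F.mean(0))
print('lens',np.linalg.norm(np.diff(np.r_[F,F[:1]],axis=0),axis=1))
E
```

```text
side [[326.3, 99.0], [351.1, 109.0], [356.8, 136.2], [327.7, 120.7]] 
wrist [[386.6, 119.4], [387.8, 180.8], [299.5, 195.2], [287.9, 136.2]]Traceback (most recent call last):
  File "<stdin>", line 7, in <module>
  File "tag.py", line 16, in quad
    v=cv2.fitLine(sel.astype('f4'),cv2.DIST_HUBER,0,.01,.01).ravel(); L.append(np.cross([v[2],v[3],1],[v[2]+v[0],v[3]+v[1],1]))
      ~~~~~~~~~~~^^^^^^^^^^^^^^^^^^^^^^^^^^^^^^^^^^^^^^^^^^^
cv2.error: OpenCV(4.12.0) /io/opencv/modules/imgproc/src/linefit.cpp:50: error: (-215:Assertion failed) count > 0 in function 'fitLine2D_wods'
```

```bash
cat >> tag.py <<'E'
def card(c,box,lo=85):
    x0,y0,x1,y1=box; im=cv2.resize(c['pixels'][y0:y1,x0:x1],None,fx=4,fy=4,interpolation=cv2.INTER_CUBIC)
    h=cv2.cvtColor(im,cv2.COLOR_BGR2HSV); dark=((h[...,2]<95)&(h[...,1]<60)).astype('u1')
    dark=cv2.morphologyEx(dark,cv2.MORPH_CLOSE,np.ones((5,5)))
    cts,hi=cv2.findContours(dark,cv2.RETR_CCOMP,2)
    holes=[c_ for c_,h_ in zip(cts,hi[0]) if h_[3]>=0]; cs=max(holes,key=cv2.contourArea); hull=cv2.convexHull(cs)
    r=cv2.minAreaRect(hull)
    for e in range(3,60):
        a=cv2.approxPolyDP(hull,e,True).reshape(-1,2)
        if len(a)<=4: break
    P=cs.reshape(-1,2).astype(float); L=[]
    for p,q in zip(a,np.roll(a,-1,0)):
        n=np.linalg.norm(q-p);u=(q-p)/n; t=(P-p)@u; dd=abs((P-p)@[-u[1],u[0]])
        v=cv2.fitLine(P[(dd<5)&(t>.12*n)&(t<.88*n)].astype('f4'),cv2.DIST_HUBER,0,.01,.01).ravel(); L.append(np.cross([v[2],v[3],1],[v[2]+v[0],v[3]+v[1],1]))
    X=[np.cross(l1,l2) for l1,l2 in zip(np.roll(L,1,0),L)]
    return np.array([(x[:2]/x[2]+.5)/4-.5+[x0,y0] for x in X])
E
python3 - <<'E'
from tag import *
import pickle
d=pickle.load(open('v0.pkl','rb'));e=d['side'];w=pickle.load(open('w1.pkl','rb'))
cw=card(w,(275,105,400,205));print('wrist',cw.round(1).tolist())
try: cs=card(e,(318,92,368,142));print('side',cs.round(1).tolist())
except Exception as x: print(x)
hsv=cv2.cvtColor(w['pixels'],cv2.COLOR_BGR2HSV)
m=cv2.inRange(hsv,(0,0,0),(179,255,70))[90:190,95:185]
cs=max(cv2.findContours(m,0,2)[0],key=cv2.contourArea).reshape(-1,2)+[95,90]
r=cv2.minAreaRect(cs.astype('f4'));b=cv2.boxPoints(r);F=onplane(w,b,.01);print('foot',b.round(1).tolist(),F.round(4).tolist(),F.mean(0).round(4))
n=np.diff(np.r_[F,F[:1]],axis=0);print(np.linalg.norm(n,axis=1),np.degrees(np.arctan2(n[:,1],n[:,0])))
mo=cv2.inRange(hsv,(6,170,100),(16,255,255));k,l,s,c=cv2.connectedComponentsWithStats(mo)
top=[c[i] for i in range(1,k) if s[i][4]>50 and 40<c[i][0]<90 and 100<c[i][1]<170];print('top',top,tri(w,top[:1],e,[(323.4,142.7)]),onplane(w,top[:1],.161))
g=cv2.inRange(hsv,(45,120,80),(80,255,255));yy,xx=np.nonzero(g[80:120,90:130]);print('lamp',tri(w,[(xx.mean()+90,yy.mean()+80)],e,[(305.4,201.8)]))
E
```

```text
wrist [[378.7, 132.0], [379.2, 174.8], [307.1, 186.8], [299.2, 145.9]]
max() iterable argument is empty
foot [[95.0, 97.0], [177.0, 97.0], [177.0, 179.0], [95.0, 179.0]] [[0.62, 0.0023, 0.01], [0.6262, -0.0972, 0.01], [0.5267, -0.0944, 0.01], [0.5203, 0.0104, 0.01]] [ 0.5733 -0.0447  0.01  ]
[0.09971593 0.09951872 0.10501428 0.10002206] [-86.47289997 178.37420573  93.46555629  -4.6557743 ]
top [array([ 63.12770138, 137.57367387])] [[ 0.57461881 -0.04717209  0.15973506  0.00168493]] [[ 0.57381963 -0.04808007  0.161     ]]
lamp [[ 0.61639917 -0.01242459  0.00874052  0.0007973 ]]
```

```bash
python3 -m handwheel '[[0.2,-1.2,0.2,0,0,0,1],[0.4,-2.6,0.5,0,0,0,1],[0.6,-4.1,0.8,0,0,0,1],[0.8,-5.6,1.2,0,0,0,1],[1,-7,1.6,0,0,0,1],[1.3,-8.2,1.6,0,0,0,1],[1.3,-8.8,1.6,0,0,0,1],[1.3,-8.8,1.6,0,0,0,1],[1.3,-8.8,1.6,0,0,0,1]]'
python3 - <<'E'
from tag import *
import pickle
v=cam('wrist','wrist2');pickle.dump(v,open('w2.pkl','wb'));w=pickle.load(open('w1.pkl','rb'))
try:
    a=card(w,(275,105,400,205)); b=proj(v,[[.565,-.27,.054]])[0].astype(int);print(b)
    q=card(v,(b[0]-75,b[1]-60,min(b[0]+75,640),b[1]+60));print(q.round(1).tolist())
    o=lambda z:z[np.argsort(np.arctan2(*(z-z.mean(0)).T[::-1]))]
    P=tri(w,o(a),v,o(q));print(P.round(4).tolist(),P.mean(0))
except Exception as x: print(x)
E
```

```text
time: 2.2
ee_pos: [0.5306, -0.0452, 0.2906]
tcp_rot: [0.001, 1.0, 0.029, 0.0]
force: [-0.3, 0.1, 0.3]
opening: 0.0941
finger_force: 0.0
[518 191]
max() iterable argument is empty
```

View pics/wrist2.png

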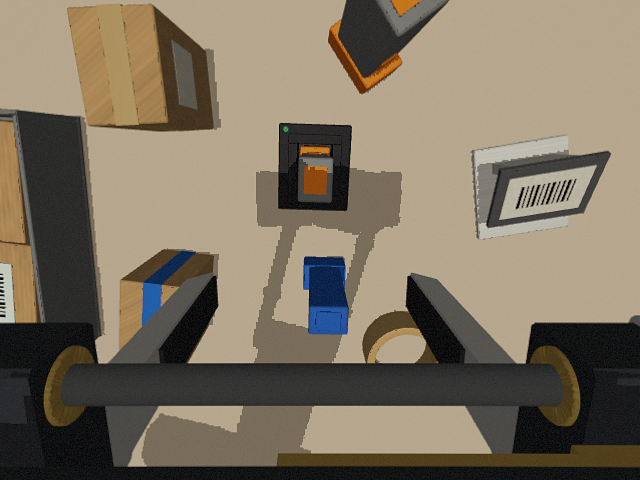

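The picture shows the reader in its cup, with the stem top at about (315,180) and foot corners at (279,124), (351,125), (348,210) and (279,208). The tag card is at about (548,190), with nothing standing near the grasp.

```bash
python3 - <<'E'
from tag import *
import pickle
v=pickle.load(open('w2.pkl','rb'));w=pickle.load(open('w1.pkl','rb'));d=pickle.load(open('v0.pkl','rb'))
o=lambda z:z[np.argsort(np.arctan2(*(z-z.mean(0)).T[::-1]))]
a=o(card(w,(275,105,400,205)))
q=o(card(v,(470,140,625,240)));print(q.round(1).tolist())
P=tri(w,a,v,q);print(P.round(4).tolist(),P.mean(0).round(4))
X=P[:,:3];print('sides',np.linalg.norm(np.diff(np.r_[X,X[:1]],axis=0),axis=1))
n=np.linalg.svd(X-X.mean(0))[2][2];n*=np.sign(n[2]);print('n',n.round(3),'tilt',np.degrees(np.arccos(n[2])),'az',np.degrees(np.arctan2(-n[1],-n[0])))
ly=(X[0]+X[3]-X[1]-X[2]);print('lvl dirs',[np.degrees(np.arctan2(y[1],y[0])).round(2) for y in(X[0]-X[1],X[3]-X[2])],'z diffs',X[0,2]-X[1,2],X[3,2]-X[2,2])
hsv=cv2.cvtColor(v['pixels'],cv2.COLOR_BGR2HSV)
m=cv2.inRange(hsv,(0,0,0),(179,255,48));k,l,s,c=cv2.connectedComponentsWithStats(m);i=l[135,340]
cs=max(cv2.findContours((l==i).astype('u1'),0,2)[0],key=cv2.contourArea).reshape(-1,2)
print(s[i]);F=onplane(v,cs,.01)[:,:2];r=cv2.minAreaRect((F*1000).astype('f4'));print('foot',r)
# stem top: grey/orange region edges
g=cv2.inRange(hsv,(0,0,75),(179,70,140))|cv2.inRange(hsv,(6,150,60),(16,255,255));g[:157]=0;g[205:]=0;g[:,:295]=0;g[:,338:]=0
cs=max(cv2.findContours(g,0,2)[0],key=cv2.contourArea).reshape(-1,2);r=cv2.minAreaRect((onplane(v,cs,.161)[:,:2]*1000).astype('f4'));print('stemtop',r,cv2.boundingRect(cs))
mo=cv2.inRange(hsv,(6,170,60),(16,255,255));mo[:162]=0;mo[200:]=0;mo[:,:300]=0;mo[:,335:]=0
yy,xx=np.nonzero(mo);pt=(xx.mean(),yy.mean());print('patch',pt,tri(v,[pt],w,[(63.13,137.57)]),tri(v,[pt],d['side'],[(323.4,142.7)]),tri(v,[pt],d['scene'],[(245.7,182.5)]))
E
```

```text
[[509.2, 178.2], [597.5, 163.7], [578.1, 207.5], [497.9, 220.1]]
[[0.5785, -0.2508, 0.0669, 0.0008], [0.5984, -0.3374, 0.0682, 0.0005], [0.5496, -0.3476, 0.0406, 0.0003], [0.5296, -0.2619, 0.0377, 0.0006]] [ 5.640e-01 -2.994e-01  5.340e-02  5.000e-04]
sides [0.08886826 0.05699264 0.08808533 0.0580128 ]
n [-0.486 -0.091  0.869] tilt 29.618855132911555 az 10.612968661721778
lvl dirs [np.float64(102.96), np.float64(103.09)] z diffs -0.0012614254265700953 -0.0029810678665237733
[ 278  123   74   88 4011]
foot ((574.247802734375, -48.284244537353516), (98.8396224975586, 83.30480194091797), 1.488938570022583)
stemtop ((577.4483642578125, -48.51979446411133), (29.069259643554688, 26.062713623046875), 3.374974012374878) (299, 157, 34, 38)
patch (np.float64(314.56620209059236), np.float64(180.76829268292684)) [[ 5.73623342e-01 -4.80058497e-02  1.60928512e-01  3.97832717e-04]] [[ 0.57441106 -0.04774675  0.15954644  0.00228452]] [[ 0.57232575 -0.04670772  0.16061081  0.00333509]]
```

The checks hold:
- **Tag:** centre (0.564, -0.299, 0.053), tilt 29.6°, yaw about 13°.
- **Reader:** top at z = 0.161, at (0.574, -0.048), yaw about 2°.

Now I go over the reader, descend and grip.

```bash
python3 -m handwheel '[[0.6,0.1,0,0,0,0.1,1],[1.3,0.2,0,0,0,0.3,1],[1.7,0.2,0,0,0,0.3,1],[1.72,0.2,0.5,0,0,0.3,1],[1.72,0.2,1.7,0,0,0.3,1],[1.72,0.2,3,0,0,0.3,1],[1.72,0.2,4.3,0,0,0.3,1],[1.72,0.2,5.6,0,0,0.3,1],[1.72,0.2,6.8,0,0,0.3,1],[1.72,0.2,7.4,0,0,0.3,1]]'
python3 -m handwheel '[[0,0,0,0,0,0,1],[0,0,0,0,0,0,1],[0,0,0,0,0,0,-0.1],[0,0,0,0,0,0,-0.3],[0,0,0,0,0,0,-0.4],[0,0,0,0,0,0,-0.5],[0,0,0,0,0,0,-0.6],[0,0,0,0,0,0,-0.7],[0,0,0,0,0,0,-0.8],[0,0,0,0,0,0,-1]]' 20
python3 -m handwheel '[[0,0,0,0,0,0,-1],[0,0,0,0,0,0,-1],[0,0,0,0,0,0,-1],[0,0,0,0,0,0,-1],[0,0,0,0,0,0,-1]]' 20
```

```text
time: 3.08
ee_pos: [0.5719, -0.0479, 0.1013]
tcp_rot: [-0.0, 1.0, 0.015, -0.003]
force: [-0.5, 0.6, -0.4]
opening: 0.0939
finger_force: 0.0
time: 3.92
ee_pos: [0.5747, -0.0466, 0.1052]
tcp_rot: [0.0, 1.0, 0.016, 0.0]
force: [0.1, 0.5, -0.3]
opening: 0.0441
finger_force: 0.0
time: 4.33
ee_pos: [0.5747, -0.0466, 0.105]
tcp_rot: [-0.0, 1.0, 0.016, -0.0]
force: [-0.3, 0.3, -0.9]
opening: 0.0278
finger_force: 20.0
```

Gripped with the opening at 27.8 mm, against a 28 mm stem. I lift straight up with a firmer grip.

```bash
python3 -m handwheel '[[0,0,0,0,0,0,-1],[0,0,-0.2,0,0,0,-1],[0,0,-0.6,0,0,0,-1],[0,0,-1.1,0,0,0,-1],[0,0,-1.7,0,0,0,-1],[0,0,-2.4,0,0,0,-1],[0,0,-3.2,0,0,0,-1],[0,0,-4,0,0,0,-1],[0,0,-4.7,0,0,0,-1],[0,0,-5,0,0,0,-1]]' 40
python3 -m handwheel '[[0,0,-0.3,0,0,0,-1],[0,0,-0.3,0,0,0,-1],[0,0,-0.3,0,0,0,-1]]'
python3 - <<'E'
from h import *
import pickle
v={n:cam(n,n+'3') for n in('wrist','side','scene')};v['o']=manip.observe();pickle.dump(v,open('v3.pkl','wb'))
print(v['o']['ee_pos'],v['o']['tcp_rot'],v['o']['force'],v['o']['moment'])
a=v['side']['pixels'][20:220,250:450];b=v['scene']['pixels'][90:290,170:370]
cv2.imwrite('pics/c3.png',np.hstack([cv2.resize(x,None,fx=2,fy=2) for x in(a,b)]))
E
```

```text
time: 5.17
ee_pos: [0.5761, -0.047, 0.2337]
tcp_rot: [0.001, 1.0, 0.016, 0.003]
force: [-1.1, -0.1, -1.7]
opening: 0.0278
finger_force: 40.0
time: 5.42
ee_pos: [0.5744, -0.0466, 0.2373]
tcp_rot: [0.0, 1.0, 0.016, -0.0]
force: [0.8, -0.0, -2.4]
opening: 0.0277
finger_force: 40.0
[ 0.57403972 -0.04655296  0.23636873] [-1.99596098e-04  9.99877001e-01  1.56366559e-02 -1.19941913e-03] [ 0.14922872  0.24843627 -1.59526817] [-0.05485195  0.07664452  0.01399527]
```

View pics/c3.png

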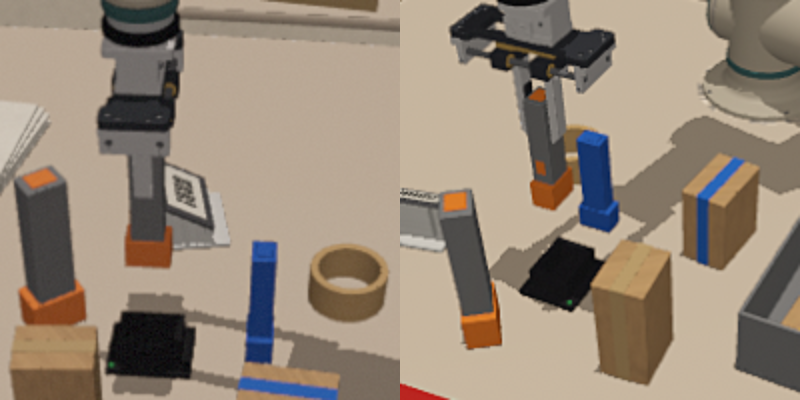

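The crop shows the reader clear of the cup, upright in the fingers with the head at side (324,143), and the cup is empty. Next I check its pose in the hand and compute the scan move.

```bash
cat > goal.py <<'E'
from h import *
def rel(p,Rm,o=None):
    o=o or manip.observe(); R0=R.from_quat(np.roll(o['tcp_rot'],-1))
    t=R0.inv().apply(np.array(p)-o['ee_pos'])/.025; r=np.degrees((R0.inv()*R.from_matrix(Rm)).as_rotvec())/5
    return np.r_[t,r].round(2).tolist()
th=np.radians(13);TAG=np.array([.564,-.2994,.0537])
n=np.array([-.5*np.cos(th),-.5*np.sin(th),np.sqrt(.75)]);y=np.array([-np.sin(th),np.cos(th),0]);x=np.cross(y,n)
RT=np.c_[x,-y,-n]
E
python3 - <<'E'
from goal import *
import pickle
v=pickle.load(open('v3.pkl','rb'))
wz=v['o']['ee_pos'][2]-.095
print('head bottom side',onplane(v['side'],[(250+126/2,20+262/2),(250+172/2,20+266/2)],wz).round(4).tolist())
print('head bottom scene',onplane(v['scene'],[(170+(532-400)/2,90+200/2),(170+(551-400)/2,90+208/2),(170+(573-400)/2,90+194/2)],wz).round(4).tolist(),wz)
for dd in(.225,.175): print(dd,(TAG+n*dd).round(4),rel(TAG+n*dd,RT))
E
```

```text
head bottom side [[0.5979, -0.0386, 0.1414], [0.5467, -0.0371, 0.1414]]
head bottom scene [[0.5877, -0.0662, 0.1414], [0.5907, -0.0358, 0.1414], [0.5545, -0.0262, 0.1414]] 0.1413687334971316
0.225 [ 0.4544 -0.3247  0.2486] [-5.13, 10.97, -0.48, 0.58, 6.01, -2.19]
0.175 [ 0.4787 -0.3191  0.2053] [-4.15, 10.78, 1.25, 0.58, 6.01, -2.19]
```

```bash
python3 -m handwheel '[[-0.2,0.4,-0.5,0,0,0,-1],[-0.7,1.4,-1.2,0,0.4,-0.1,-1],[-1.3,2.7,-1.5,0.1,1.2,-0.4,-1],[-2,4.1,-1.5,0.2,2.1,-0.8,-1],[-2.6,5.5,-1.5,0.3,3,-1.1,-1],[-3.2,6.9,-1.4,0.4,3.9,-1.4,-1],[-3.9,8.2,-1.2,0.5,4.7,-1.7,-1],[-4.5,9.4,-0.9,0.55,5.4,-2,-1],[-4.9,10.4,-0.6,0.58,5.8,-2.1,-1],[-5.1,10.9,-0.5,0.58,6,-2.2,-1]]'
python3 -m handwheel '[[0,0.05,0,0,0,0,-1],[0,0.05,0,0,0,0,-1],[0,0.05,0,0,0,0,-1],[0,0.05,0,0,0,0,-1]]'
python3 - <<'E'
from goal import *
import pickle
v={n:cam(n,n+'4') for n in('wrist','side','scene')};v['o']=manip.observe();pickle.dump(v,open('v4.pkl','wb'))
print(v['o']['joints'].round(2),v['o']['joint_velocities'].round(3));print(rel(TAG+n*.175,RT))
b=v['side']['pixels'][20:220,250:450];
cv2.imwrite('pics/c4.png',np.hstack([v['wrist']['pixels'],cv2.resize(b,(480,480))])[::1,:]) 
im=cv2.imread('pics/c4.png');cv2.imwrite('pics/c4.png',cv2.resize(im,None,fx=.7,fy=.7,interpolation=3))
E
```

```text
time: 6.4
ee_pos: [0.4523, -0.3264, 0.2473]
tcp_rot: [-0.029, 0.96, 0.107, 0.257]
force: [-0.5, -0.7, -1.4]
opening: 0.0279
finger_force: 40.0
time: 6.73
ee_pos: [0.4568, -0.3229, 0.2504]
tcp_rot: [-0.029, 0.959, 0.111, 0.258]
force: [-0.0, -0.9, -0.8]
opening: 0.028
finger_force: 40.0
[-1.1   0.1   1.76  0.55  1.2   0.06] [-0.004  0.001  0.002  0.001 -0.004 -0.003]
[-0.14, 0.05, 2.02, -0.0, -0.02, 0.04]
```

View pics/c4.png

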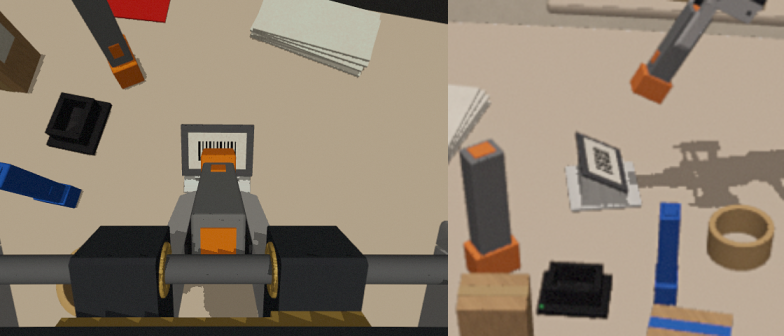

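The left picture shows the tag plate upright and centred, from (181,125) to (254,177) at 0.7 scale, with the reader's head in front of it at (218,158). The side view agrees. A quick numeric check follows, comparing projected and seen corners.

```bash
python3 - <<'E'
from goal import *
import pickle
v=pickle.load(open('v4.pkl','rb'));w=v['wrist'];o=v['o'];R0=R.from_quat(np.roll(o['tcp_rot'],-1)).as_matrix()
print('plate proj',proj(w,[TAG+x*a+y*b for a,b in((.04,.055),(.04,-.055),(-.04,-.055),(-.04,.055))]).round(1).tolist())
h=cv2.cvtColor(w['pixels'],cv2.COLOR_BGR2HSV)
roi=np.zeros((480,640),'u1');roi[170:262,250:372]=1
m=((h[...,2]<95)&(h[...,1]<60)).astype('u1')*roi
for r in(185,200,225,240):
    c=np.nonzero(m[r])[0];print(r,c.min(),c.max())
for c in(262,270,350,358):
    r=np.nonzero(m[:,c])[0];print('col',c,r.min(),r.max())
P=lambda a,b,z:o['ee_pos']+R0@[a,b,z]
print('head far edge z=window',proj(w,[P(.025,-.016,.095),P(.025,.016,.095)]).round(1).tolist(),'top',proj(w,[P(.025,-.016,.058),P(.025,.016,.058)]).round(1).tolist(),'top near stem',proj(w,[P(.018,-.014,.058),P(.018,.014,.058)]).round(1).tolist())
om=cv2.inRange(h,(5,150,60),(17,255,255))
for c in(295,300,305,312,320,325,332):
    r=np.nonzero(om[190:260,c])[0]+190;print('orange col',c,r.min() if len(r) else None,r.max() if len(r) else None)
for r in(215,220,225,230,235): 
    c=np.nonzero(om[r,270:350])[0]+270;print('orange row',r,c.min() if len(c) else None,c.max() if len(c) else None)
E
```

```text
plate proj [[257.8, 177.0], [363.4, 177.5], [360.7, 251.5], [260.0, 251.0]]
185 259 362
200 259 361
225 260 360
240 260 360
col 262 178 250
col 270 178 251
col 350 178 252
col 358 178 251
head far edge z=window [[286.0, 208.9], [330.4, 209.0]] top [[282.1, 218.8], [333.2, 218.9]] top near stem [[285.5, 229.7], [329.8, 229.8]]
orange col 295 212 231
orange col 300 212 231
orange col 305 212 245
orange col 312 212 245
orange col 320 212 245
orange col 325 212 231
orange col 332 213 232
orange row 215 289 333
orange row 220 288 335
orange row 225 287 336
orange row 230 287 336
orange row 235 287 336
```

The plate matches its prediction to about 2 px, and the head sits about 2 mm off in the camera frame, which I include as a small correction. Now I close to 80 mm along the axis and hold for over 2 s.

```bash
python3 -m handwheel '[[-0.02,0,0.2,0,0,0,-1],[-0.04,0,0.6,0,0,0,-1],[-0.06,-0.02,1,0,0,0,-1],[-0.08,-0.03,1.4,0,0,0,-1],[-0.08,-0.03,1.7,0,0,0,-1],[-0.08,-0.03,1.9,0,0,0,-1],[-0.08,-0.03,2,0,0,0,-1],[-0.08,-0.03,2,0,0,0,-1],[-0.08,-0.03,2,0,0,0,-1],[-0.08,-0.03,2,0,0,0,-1]]'
python3 -m handwheel '[[0,0,0,0,0,0,-1],[0,0,0,0,0,0,-1],[0,0,0,0,0,0,-1],[0,0,0,0,0,0,-1],[0,0,0,0,0,0,-1],[0,0,0,0,0,0,-1],[0,0,0,0,0,0,-1],[0,0,0,0,0,0,-1],[0,0,0,0,0,0,-1],[0,0,0,0,0,0,-1]]'
python3 - <<'E'
from goal import *
import pickle
v={n:cam(n) for n in('wrist','side','scene')};v['o']=o=manip.observe();pickle.dump(v,open('v5.pkl','wb'))
print(rel(TAG+n*.175,RT),o['joint_velocities'].round(3));w=v['wrist'];h=cv2.cvtColor(w['pixels'],cv2.COLOR_BGR2HSV)
om=cv2.inRange(h,(5,150,60),(17,255,255))
for r in(215,220,225,230):
    c=np.nonzero(om[r,270:350])[0]+270;print(r,c.min(),c.max())
c=np.nonzero(om[190:260,312])[0]+190;print(c.min(),c.max())
m=((h[...,2]<95)&(h[...,1]<60))
for r in(195,205):
    c=np.nonzero(m[r,240:390])[0]+240;print(r,c.min(),c.max())
E
```

```text
time: 7.72
ee_pos: [0.4788, -0.3186, 0.2063]
tcp_rot: [-0.029, 0.959, 0.11, 0.258]
force: [0.0, -0.3, -1.5]
opening: 0.0273
finger_force: 40.0
time: 8.55
ee_pos: [0.4787, -0.3183, 0.2059]
tcp_rot: [-0.029, 0.959, 0.11, 0.258]
force: [0.1, 0.4, -1.6]
opening: 0.0277
finger_force: 40.0
[-0.02, 0.03, 0.02, 0.01, -0.02, 0.01] [ 0.002 -0.001 -0.001  0.     0.001  0.002]
215 289 334
220 288 335
225 287 336
230 287 336
212 245
195 251 368
205 251 368
```

```bash
python3 -m handwheel '[[0,0,0,0,0,0,-1],[0,0,0,0,0,0,-1],[0,0,0,0,0,0,-1],[0,0,0,0,0,0,-1],[0,0,0,0,0,0,-1],[0,0,0,0,0,0,-1],[0,0,0,0,0,0,-1],[0,0,0,0,0,0,-1],[0,0,0,0,0,0,-1],[0,0,0,0,0,0,-1]]'; python3 -m handwheel '[[0,0,0,0,0,0,-1],[0,0,0,0,0,0,-1],[0,0,0,0,0,0,-1],[0,0,0,0,0,0,-1],[0,0,0,0,0,0,-1],[0,0,0,0,0,0,-1],[0,0,0,0,0,0,-1],[0,0,0,0,0,0,-1],[0,0,0,0,0,0,-1],[0,0,0,0,0,0,-1]]'
```

```text
time: 9.53
ee_pos: [0.4787, -0.3183, 0.2059]
tcp_rot: [-0.029, 0.959, 0.11, 0.258]
force: [0.1, -0.3, -1.7]
opening: 0.0278
finger_force: 40.0
time: 10.37
ee_pos: [0.4787, -0.3183, 0.2059]
tcp_rot: [-0.029, 0.959, 0.11, 0.258]
force: [0.8, -0.8, -1.5]
opening: 0.0279
finger_force: 40.0
```

Held steady for over 2.5 s at 80 mm. I now back off along the axis and compute the upright carry.

```bash
python3 -m handwheel '[[0,0,-0.2,0,0,0,-1],[0,0,-0.6,0,0,0,-1],[0,0,-1.2,0,0,0,-1],[0,0,-1.9,0,0,0,-1],[0,0,-2.6,0,0,0,-1],[0,0,-3.2,0,0,0,-1],[0,0,-3.7,0,0,0,-1],[0,0,-4,0,0,0,-1],[0,0,-4,0,0,0,-1],[0,0,-4,0,0,0,-1]]'
python3 - <<'E'
from goal import *
f=np.radians(-2.3);U=np.c_[[np.cos(f),np.sin(f),0],[np.sin(f),-np.cos(f),0],[0,0,-1]]
print(rel([.49,-.2,.36],U))
E
```

```text
time: 11.2
ee_pos: [0.4296, -0.3297, 0.2928]
tcp_rot: [-0.028, 0.959, 0.11, 0.258]
force: [-0.6, 0.1, -2.2]
opening: 0.0283
finger_force: 40.0
[4.4, -4.51, -0.57, -0.78, -5.99, 3.0]
```

```bash
python3 -m handwheel '[[0.2,-0.2,-0.1,0,-0.2,0.1,-1],[0.7,-0.7,-0.1,-0.1,-0.8,0.4,-1],[1.4,-1.4,-0.2,-0.2,-1.7,0.9,-1],[2.1,-2.1,-0.3,-0.35,-2.7,1.4,-1],[2.8,-2.9,-0.4,-0.5,-3.7,1.9,-1],[3.4,-3.5,-0.5,-0.6,-4.6,2.3,-1],[3.9,-4,-0.55,-0.7,-5.3,2.7,-1],[4.2,-4.3,-0.57,-0.75,-5.8,2.9,-1],[4.4,-4.5,-0.57,-0.78,-5.99,3,-1],[4.4,-4.5,-0.57,-0.78,-5.99,3,-1]]'
python3 - <<'E'
from goal import *
f=np.radians(-2.3);U=np.c_[[np.cos(f),np.sin(f),0],[np.sin(f),-np.cos(f),0],[0,0,-1]]
print(rel([.49,.22,.36],U))
E
```

```text
time: 12.03
ee_pos: [0.4923, -0.1977, 0.3587]
tcp_rot: [-0.002, 1.0, -0.018, -0.001]
force: [0.5, -0.3, -1.5]
opening: 0.0276
finger_force: 40.0
[-0.69, -16.7, 0.01, -0.04, 0.02, 0.05]
```

```bash
python3 -m handwheel '[[0,-0.3,0,0,0,0,-1],[0,-0.9,0,0,0,0,-1],[-0.1,-1.8,0,0,0,0,-1],[-0.1,-2.8,0,0,0,0,-1],[-0.2,-3.8,0,0,0,0,-1],[-0.2,-4.8,0,0,0,0,-1],[-0.3,-5.8,0,0,0,0,-1],[-0.3,-6.8,0,0,0,0,-1],[-0.4,-7.8,0,0,0,0,-1],[-0.4,-8.8,0,0,0,0,-1]]'
python3 -m handwheel '[[0,-1,0,0,0,0,-1],[-0.1,-2,0,0,0,0,-1],[-0.1,-3,0,0,0,0,-1],[-0.2,-4,0,0,0,0,-1],[-0.2,-5,0,0,0,0,-1],[-0.3,-6,0,0,0,0,-1],[-0.3,-6.8,0,0,0,0,-1],[-0.3,-7.4,0,0,0,0,-1],[-0.3,-7.8,0,0,0,0,-1],[-0.3,-7.9,0,0,0,0,-1]]'
python3 -m handwheel '[[0,0,0,0,0,0,-1],[0,0,0,0,0,0,-1],[0,0,0,0,0,0,-1]]'
python3 - <<'E'
from goal import *
import pickle
v={n:cam(n,n+'6') for n in('wrist','side','scene')};v['o']=o=manip.observe();pickle.dump(v,open('v6.pkl','wb'))
print(o['ee_pos'],o['joints'].round(2))
E
```

```text
time: 12.87
ee_pos: [0.4874, 0.0211, 0.3596]
tcp_rot: [-0.001, 1.0, -0.021, -0.001]
force: [0.0, 0.0, -1.6]
opening: 0.028
finger_force: 40.0
time: 13.7
ee_pos: [0.4887, 0.2187, 0.3597]
tcp_rot: [-0.001, 1.0, -0.02, -0.001]
force: [0.3, 0.0, -2.5]
opening: 0.0279
finger_force: 40.0
time: 13.95
ee_pos: [0.4893, 0.2168, 0.3603]
tcp_rot: [-0.0, 1.0, -0.021, -0.0]
force: [-0.1, -0.5, -3.0]
opening: 0.0279
finger_force: 40.0
[0.48940749 0.21709433 0.36035003] [0.29 0.17 1.28 0.   1.7  1.9 ]
```

View pics/wrist6.png

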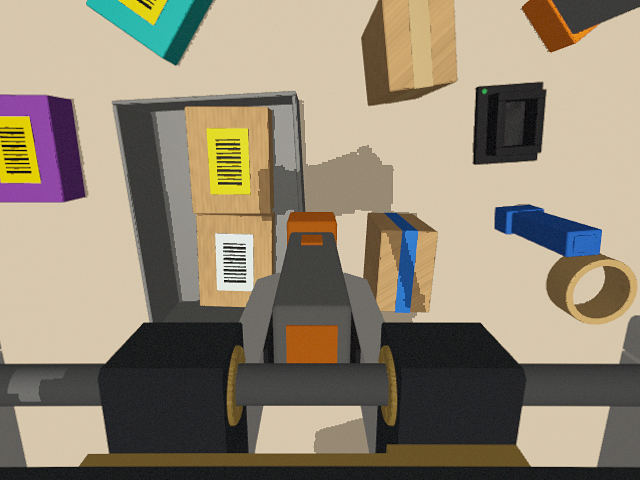

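The wrist picture shows the yellow label fully at (229,161) inside the tray, the white one at (235,262), and the held reader's head at (312,225), clear of the tray.

```bash
cat > lab.py <<'E'
from goal import *
def label(c,t):
    h=cv2.cvtColor(c['pixels'],cv2.COLOR_BGR2HSV)
    m=cv2.morphologyEx(cv2.inRange(h,(22,120,80),(34,255,255)),cv2.MORPH_CLOSE,np.ones((9,9)))
    k,l,s,ce=cv2.connectedComponentsWithStats(m);i=min(range(1,k),key=lambda i:np.hypot(*(ce[i]-t)))
    cs=max(cv2.findContours((l==i).astype('u1'),0,2)[0],key=cv2.contourArea).reshape(-1,2)
    r=cv2.minAreaRect((onplane(c,cs,.055)[:,:2]*1000).astype('f4'))
    ctr=proj(c,[[r[0][0]/1000,r[0][1]/1000,.055]])[0]
    return r,ctr
def head(v):
    w=v['wrist'];o=v['o'];R0=R.from_quat(np.roll(o['tcp_rot'],-1)).as_matrix()
    P=lambda a,b,z:o['ee_pos']+R0@[a,b,z]
    print('pred',proj(w,[P(.025,-.016,.095),P(.025,.016,.095),P(.025,-.016,.058),P(.025,.016,.058),P(.018,0,.058)]).round(1).tolist())
    om=cv2.inRange(cv2.cvtColor(w['pixels'],cv2.COLOR_BGR2HSV),(5,150,60),(17,255,255))[195:260,270:350]
    c=np.nonzero(om[:,30])[0]+195;print('col300',c.min(),c.max())
    for r in(215,225,230): c=np.nonzero(om[r-195])[0]+270;print(r,c.min(),c.max())
E
python3 - <<'E'
from lab import *
import pickle
v=pickle.load(open('v6.pkl','rb'));d=pickle.load(open('v0.pkl','rb'))
r,c=label(v['wrist'],(229,161));r2,c2=label(d['side'],(316,307));print(r,c,r2,c2);print('tri',tri(v['wrist'],[c],d['side'],[c2]))
print('side now',label(v['side'],(316,307)))
head(v)
rim=onplane(v['wrist'],[(113,101),(297,92)],.1);print('rim',rim)
E
```

```text
((542.32568359375, 314.9275817871094), (50.850677490234375, 79.94579315185547), 87.6525650024414) [228.3918634  161.69457193] ((543.1324462890625, 317.57574462890625), (50.25615692138672, 80.034423828125), 87.34693908691406) [316.11643186 307.39439963]
tri [[0.5428522  0.31560137 0.05240482 0.00128245]]
side now (((543.1853637695312, 317.4803466796875), (50.143795013427734, 80.04511260986328), 87.48949432373047), array([316.09598601, 307.3515016 ]))
pred [[285.3, 210.1], [329.7, 210.2], [281.5, 220.2], [332.5, 220.3], [307.0, 231.1]]
col300 212 231
215 289 333
225 287 336
230 287 336
rim [[0.61279373 0.42335812 0.1       ]
 [0.61427882 0.22493269 0.1       ]]
```

Label position agrees between views: (0.543, 0.317), height about 0.052 to 0.055, yaw -2.4°, size 80 x 50 mm. The head's 4 px offset explains the wrist camera's 2.4 mm bias.

```bash
python3 - <<'E'
from lab import *
f=np.radians(-2.45);U=np.c_[[np.cos(f),np.sin(f),0],[np.sin(f),-np.cos(f),0],[0,0,-1]]
print(rel([.5437,.3173,.20],U))
E
```

```text
[2.01, -4.09, 6.42, -0.01, 0.01, 0.02]
```

```bash
python3 -m handwheel '[[0.2,-0.4,0,0,0,0,-1],[0.6,-1.2,0,0,0,0,-1],[1.1,-2.2,0,0,0,0,-1],[1.6,-3.2,0,0,0,0,-1],[1.9,-3.8,0,0,0,0,-1],[2,-4.1,0.2,0,0,0,-1],[2,-4.1,0.7,0,0,0,-1],[2,-4.1,1.4,0,0,0,-1],[2,-4.1,2.2,0,0,0,-1],[2,-4.1,3,0,0,0,-1]]'
python3 -m handwheel '[[0,0,0.8,0,0,0,-1],[0,0,1.6,0,0,0,-1],[0,0,2.3,0,0,0,-1],[0,0,2.9,0,0,0,-1],[0,0,3.3,0,0,0,-1],[0,0,3.4,0,0,0,-1],[0,0,3.4,0,0,0,-1],[0,0,3.4,0,0,0,-1]]'
python3 - <<'E'
from lab import *
import pickle
v={n:cam(n,n+'7') for n in('wrist','side','scene')};v['o']=o=manip.observe();pickle.dump(v,open('v7.pkl','wb'))
f=np.radians(-2.45);U=np.c_[[np.cos(f),np.sin(f),0],[np.sin(f),-np.cos(f),0],[0,0,-1]]
print(o['ee_pos'],rel([.5437,.3173,.1705],U));head(v)
a=v['side']['pixels'][220:400,230:450];b=v['scene']['pixels'][130:310,310:470];w=v['wrist']['pixels'][60:300,180:440]
im=np.hstack([cv2.resize(a,None,fx=1.8,fy=1.8),cv2.resize(b,(288,324))]);cv2.imwrite('pics/c7.png',im)
E
```

```text
time: 14.93
ee_pos: [0.5432, 0.3184, 0.2844]
tcp_rot: [-0.001, 1.0, -0.02, -0.0]
force: [0.2, 0.2, -1.7]
opening: 0.0281
finger_force: 40.0
time: 15.6
ee_pos: [0.5438, 0.3187, 0.2011]
tcp_rot: [-0.001, 1.0, -0.02, 0.0]
force: [0.2, -0.2, -1.1]
opening: 0.0279
finger_force: 40.0
[0.54392441 0.31876588 0.20155736] [-0.01, 0.06, 1.24, -0.02, -0.02, 0.03]
pred [[285.5, 210.0], [330.0, 210.1], [281.7, 220.2], [332.7, 220.2], [307.2, 231.1]]
col300 212 231
215 289 333
225 287 336
230 287 336
```

View pics/c7.png

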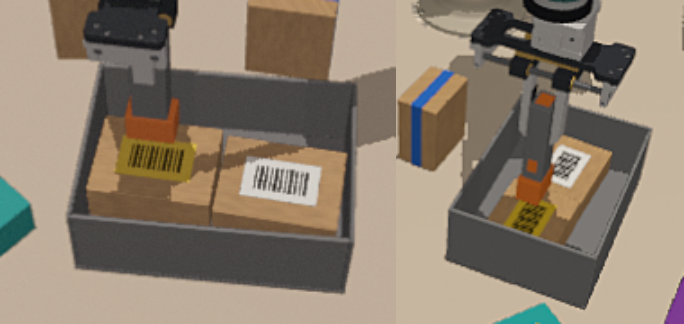

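The crop shows the upright reader over the yellow label, well inside the tray walls; the head's front lower edge runs in the side view from (300,293) to (329,296). Next is the final 31 mm descent and a check.

```bash
python3 -m handwheel '[[0,0.02,0.1,0,0,0,-1],[0,0.04,0.35,0,0,0,-1],[0,0.05,0.65,0,0,0,-1],[0,0.05,0.9,0,0,0,-1],[0,0.05,1.1,0,0,0,-1],[0,0.05,1.2,0,0,0,-1],[0,0.05,1.23,0,0,0,-1],[0,0.05,1.23,0,0,0,-1],[0,0.05,1.23,0,0,0,-1],[0,0.05,1.23,0,0,0,-1]]'
python3 - <<'E'
from lab import *
import pickle
v7=pickle.load(open('v7.pkl','rb'))
v={n:cam(n,n+'8') for n in('wrist','side','scene')};v['o']=o=manip.observe();pickle.dump(v,open('v8.pkl','wb'))
print(o['ee_pos'],o['joint_velocities'].round(3))
print('v7 edge',onplane(v7['side'],[(300,293.3),(329.4,296.1)],.1065).round(4).tolist())
e=v['side'];p=o['ee_pos']
om=cv2.inRange(cv2.cvtColor(e['pixels'],cv2.COLOR_BGR2HSV),(3,140,60),(17,255,255));om[:,:285]=0;om[:,345:]=0;om[:270]=0;om[325:]=0
k,l,s,c=cv2.connectedComponentsWithStats(om);i=1+s[1:,4].argmax();print('head bbox',s[i])
for col in(305,315,325):
    r=np.nonzero(l[:,col]==i)[0];print(col,r.min(),r.max())
f=np.radians(-2.4);C=lambda a,b,z:[p[0]+a*np.cos(f)-b*np.sin(f),p[1]+a*np.sin(f)+b*np.cos(f),z]
print('pred bottom',proj(e,[C(.025,.016,p[2]-.095),C(-.025,.016,p[2]-.095),C(.025,.016,p[2]-.058),C(-.025,.016,p[2]-.058)]).round(1).tolist())
cv2.imwrite('pics/c8.png',cv2.resize(e['pixels'][230:390,260:440],None,fx=3,fy=3,interpolation=2))
E
```

```text
time: 16.58
ee_pos: [0.5435, 0.3174, 0.1699]
tcp_rot: [-0.001, 1.0, -0.02, -0.0]
force: [-0.2, -0.2, -0.9]
opening: 0.0276
finger_force: 40.0
[0.54336873 0.31735426 0.16989139] [-0.001  0.001  0.001 -0.     0.     0.   ]
v7 edge [[0.5701, 0.3262, 0.1065], [0.5156, 0.3264, 0.1065]]
head bbox [300 284  31  26 440]
305 295 307
315 296 307
325 289 309
pred bottom [[301.0, 306.2], [327.3, 309.6], [299.9, 294.2], [326.9, 297.6]]
```

View pics/c8.png

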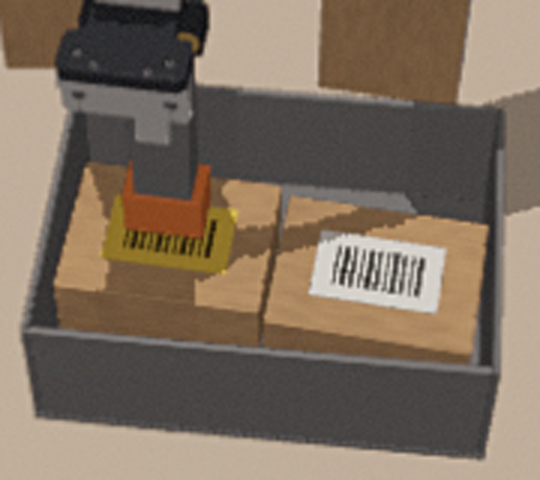

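The crop shows the head hovering over the yellow label at about (167,205), aligned with it, and its lower edge matches the prediction (rows 307 to 309 seen, 306 to 310 predicted). The parcels have not moved. I settle briefly and hand in.

```bash
python3 -m handwheel '[[0,0,0,0,0,0,-1],[0,0,0,0,0,0,-1],[0,0,0,0,0,0,-1],[0,0,0,0,0,0,-1],[0,0,0,0,0,0,-1],[0,0,0,0,0,0,-1]]' && python3 -c "
from station import job
print(job.hand_in())"
```

```text
time: 17.23
ee_pos: [0.5432, 0.3173, 0.1696]
tcp_rot: [-0.001, 1.0, -0.02, -0.0]
force: [-0.1, -0.5, -1.1]
opening: 0.0279
finger_force: 40.0
the job is handed in; nothing more can be done
None
```

The job is handed in at 17.2 s: by my measurements the reader was held about 80 mm square-on to the tag for over 2.5 s, and it now hangs upright and still about 20 mm above the yellow label, in line with its long side, with no contact seen on the way.

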